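Seat an engine bearer in the drill jig and clamp it

ROBOT

A 6-joint arm with a two-finger parallel gripper is mounted at the origin on the work surface. World frame = base frame: x ahead of the robot, y to its left, z up, the work surface at z = 0. Lengths are in mm, angles in rad, forces in N, time in s.
With the tool pointing down it reaches from about 400 to 925 mm from the base axis. Payload 12.5 kg.
Tool frame: the origin (TCP) lies midway between the tips of the shut fingers; the grasp point (between the pads) lies 19 mm behind it; z points along the fingers, y is the line along which they close (so a half turn about z gives the same grasp; the last joint's range is limited). The gripper opens to 95 mm and grips with 3 to 60 N. Pads are 20 mm wide; open, the fingers measure 119 mm over their backs; the gripper's body (75 mm by 180 mm) begins 59 mm behind the grasp point.
Start: joints at [1.24, 0.491, 1.559, -0, 1.092, -0.106], TCP at [139.301, 609.296, 214.661] pointing down, gripper open.
Joint ranges: [-3.1, 3.1], [-0.84, 2.19], [0.05, 2.79], [-1.13, 4.28], [0.06, 2.93], [-2.69, 2.69]. Speed limits (rad/s): [2.22, 2.22, 2.79, 3.14, 3.14, 3.14].

INTERFACE

Orientations are given as [roll, pitch, yaw] about the fixed x, y, z axes, in that order (R = Rz(yaw) Ry(pitch) Rx(roll)).
In Python, from cell import env gives the robot as it stands.
- The arm moves only by the tool arm_command, never from a script. Its argument "targets" is a list of rows, each a list of 5 numbers: the shift along the tool's x, y, z in mm, then the turn about the tool's z in degrees, then the opening, from 0 (shut) to 1 (fully open). In form: [[tx, ty, tz, roll, fingers], ...]. A call has 1 to 5 rows; each row is the pose to reach, as a shift and turn from the pose commanded when the call began, along the tool's axes at that moment; what a row does not reach only later rows make up. A row lasts 1/10 s, in which the tool goes at most 50 mm and 8.59 degrees, less where a joint would pass 70% of its speed; a pose out of reach is approached as far as the arm can. A call with a gripper value outside its range is refused whole. The fingers move at their own pace and stop on an object; the grip force is fixed at half the most. Time passes only in rows, so rows that repeat a pose let the fingers close. It gives the time, the measured TCP pose, the force, the opening and the grip force at its end, in the units of the state.
- env.state(): the state, without advancing time (a new reading comes with each control period).
- env.read_camera(name): name is "scene" or "top" or "wrist"; returns a dict with "frame" (420x560x3 uint8, red, green, blue), "vertical_fov" (degrees; the focal length in pixels is half the picture's height over the tangent of half this angle, whatever the lens; pixels are square), "cx", "cy" (the principal point, pixels), "world_from_camera" (4x4, takes a point from camera to world coordinates); the wrist camera has in their place "hand_eye" (4x4, takes a point from camera to tool coordinates, whose origin is the TCP and whose axes are the flange's). Camera axes: x right, y down, z forward; pixel columns grow to the right and rows downward; lengths in mm; the calibration is good to about 2 mm. A picture is of the moment at which its call begins: read the wrist's pose just before it. There is no depth.
- env.job_done(): hands the job in; it is judged then, once.
The state is a dict: "t": time; "joints": joint angles; "qvel": joint speeds; "tau": joint torques, N m; "eef_pos": TCP position; "tcp_rot": TCP orientation; "ft_force": force on the tool from outside, world axes, zero at the start; "moment": the same for the moment, N m; "opening": opening from 0.0 (shut) to 1.0 (fully open); "grip_force": force on a finger pad.
Only numpy, scipy, OpenCV 4.12 (cv2) and the standard library are available. Lean on these libraries where they do the work, as an engineer would, in place of code of your own. Each camera call takes 0.05 s, during which the arm holds its last target. There are 200 camera calls.

TASK

Take the yellow engine bearer out of the slotted rack by its blue nose, set it down flat on the black rubber mat and let go, then take it by its plain yellow end and lower it into the green drill jig, blue nose between the tall cheeks. Press it down firmly but without hammering until you feel it stop solid on its bed - the bed gives way stiffly at first, and the clamp must not be used to pull it down. Only then swing the red-handled clamp over onto it and leave it lying on the bearer, disturbing nothing else on the bench.

Things in the scene. Friction and masses are not known exactly. Their poses are not given: they have to be found in the camera images.
- bearer: The workpiece: a lacquered wooden bar 150 long (x), 32 wide (y), 44 high (z), 0.1 to 0.21 kg. Origin at the centre of its underside, z up; +x points to the blue nose (the last 38 mm are blue), the other end is plain yellow. It starts lying level in the rack.
- nose (a point): Middle of the lower edge of the bearer's blue end: 75 mm along the bearer's +x, at underside height.
- rack: Fixed plywood rack, 100 (x) by 70 (y); origin at the centre of its underside. A slot 38 wide between walls 66 high runs along x, floor 8 above the bench, closed at -x: lift the bearer straight up. The bearer's nose stands out about 55 mm beyond the rack's +x end and can be gripped there from above, fingers closing along y; between the walls fingers do not fit.
- mat: Fixed black rubber mat, 180 (x) by 130 (y), 4 thick; origin at the centre of its underside. The bearer is set down on it with its centre over the mat; it may overhang.
- jig: Fixed green drill jig, base plate 220 (x) by 130 (y) by 12. Origin at the centre of its underside; +x is the nose end. The bearer belongs centred over this origin, nose to +x. A low lip with a flared top (47 high) stands at x = -78. The yellow end (x = -70 to -20) is free on both sides for fingers, down to rails 24 high.
- jig_nose (a point): Where point nose belongs in the jig: 75, 0, nominally 25 mm from the jig's origin. Around it two cheeks (x = 35 to 75, gap 36) and an end stop (x = 78), all 86 high with flared tops, so play is 2 mm to each side and 3 mm lengthwise; fingers do not fit beside the cheeks.
- jig_bed (a point): Jig's mid-line at nominal home height, 25 above its underside. The steel bed under the bearer slides straight down; as found its top is 25 to 36 high. It holds by friction (about 7 N moves it, no spring back) and must go 3 to 8 mm down onto a hidden stop that differs each run: home, the bearer's underside is 22 to 28 high. Only force rising to about 20 N tells. Press the top at x = -60 to -10.
- clamp (a joint): Clamp angle in rad: 0 is level across the bearer; it starts open at 1.65 to 1.85, leaning back to the jig's -y. On a bearer that is home it rests at 0.03 to 0.15. Hinge axis along the jig's x. Stiff hinge, 1 to 2 N at the handle: it stays where it is when upright and sinks slowly shut by its own weight below about 0.9 rad.
- clamp_hinge (a point): The clamp's hinge point, fixed on the jig at x = 12, y = -62, z = 70 mm in the jig's frame.
- clamp_tip (a point): Outer end of the clamp's red handle, 150 mm from the hinge. The clamp is a steel strap 24 wide, 8 thick, its middle line 10 mm above the hinge when level; the last 44 mm are the red handle, 24 wide, 14 thick. Closed, it points along the jig's +y. It can be pushed over from its outer (-y) side with shut fingers.
- clamp_pad (a point): Middle of the underside of the clamp's black rubber pad (22 by 20), 62 mm from the hinge; closed, it lies on the middle of the bearer's top.
- tin: Bystander: a tin with a green band, 64 across, 85 high, origin at the centre of its underside. Leave it alone.
- jar: Bystander: a jar with a blue cap, 60 across, 75 high, origin at the centre of its underside. Leave it alone.
- driver: Bystander: a screwdriver lying on the bench. Leave it alone.
- weight: Bystander: a dark steel weight 90 by 40 by 18, origin at the centre of its underside. Leave it alone.
Things that resemble listed ones, but are neither listed nor needed, are in the scene too. Leave any orange, pink or white look-alike of the bearer alone.

How it is judged:
By the outcome, as a careful person would: the job done as asked, in the order asked, and still so for the second after the job is handed in, with the robot touching nothing.
It also fails if it takes over 69 s, if anything falls off the work surface, if the arm or the gripper's body presses on something with over 40 N, if the wrist force passes 120 N, or if a joint passes its speed limit or range.

## Working session

There is one attempt and no reset: what is moved stays moved. The work goes in short steps, Python scripts to look and compute and a tool call to move; the robot and the scene stay as the last step left them, time stands still between calls to the robot, and variables do not carry over. Pictures are saved under pics/ and viewed, at most 13 in all, crops included, and the job is handed in when it is done.

Besides the shell and the picture viewer there is one more tool, called as name(argument=value, ...), one argument or row to a line, values as JSON. arm_command: Moves the arm, as the interface text tells. Its arguments: {"type":"object","properties":{"targets":{"type":"array","items":{"type":"array","items":{"type":"number"}}}},"required":["targets"]}

```bash
mkdir -p pics; ls
python3 - <<'E'
from cell import env
import cv2, pickle
s=env.state(); print(s)
d={}
for n in("scene","top"):
    c=env.read_camera(n); d[n]=c
    cv2.imwrite(f"pics/{n}0.png",c["frame"][:,:,::-1])
    print(n,c["vertical_fov"],c["cx"],c["cy"],c["world_from_camera"])
pickle.dump(d,open("c0.pkl","wb"))
E
```

```text
pics
{'t': 0.0, 'joints': array([ 1.24036988e+00,  4.91587643e-01,  1.55945459e+00, -2.46101045e-05,
        1.09167206e+00, -1.05597281e-01]), 'qvel': array([ 0.00191963, -0.00190457, -0.00089389,  0.00015003,  0.00025488,
        0.00050619]), 'tau': array([-4.85470937e-04, -6.12648010e+01, -2.58184952e+01,  6.92013488e-02,
        4.82780510e-02, -1.49703887e-04]), 'eef_pos': array([139.24136758, 609.04672478, 214.0425229 ]), 'tcp_rot': array([-3.14047496e+00, -9.65175496e-05,  2.91677479e+00]), 'ft_force': array([0.28905325, 0.02377221, 0.08772937]), 'moment': array([-0.03397335, -0.01630676, -0.00692775]), 'grip_force': 0.0, 'opening': 0.9991905604850327}
scene 49.16823785285155 275.87135966323973 219.29868554472546 [[-1.92728725e-01  5.08427717e-01 -8.39259730e-01  1.49073709e+03]
 [ 9.81023266e-01  1.18306940e-01 -1.53612560e-01  2.59762836e+02]
 [ 2.11893678e-02 -8.52938875e-01 -5.21580566e-01  6.82467243e+02]
 [ 0.00000000e+00  0.00000000e+00  0.00000000e+00  1.00000000e+00]]
top 43.679994567588075 272.45949571643513 214.85044871373077 [[ 3.42991610e-03 -9.98294546e-01  5.82772270e-02  4.30164930e+02]
 [-9.99821842e-01 -4.50520894e-03 -1.83299813e-02  8.40053354e+01]
 [ 1.85612715e-02 -5.82039741e-02 -9.98132144e-01  1.45414667e+03]
 [ 0.00000000e+00  0.00000000e+00  0.00000000e+00  1.00000000e+00]]
```

View pics/scene0.png

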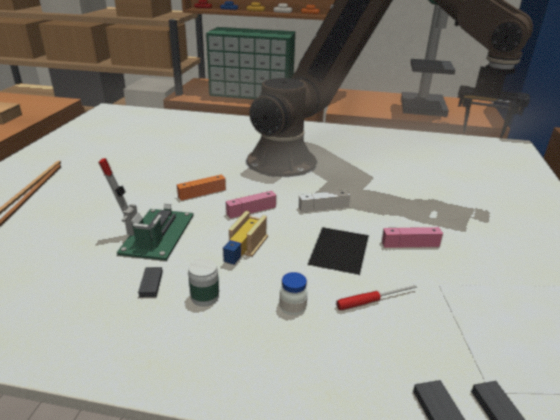

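View pics/top0.png

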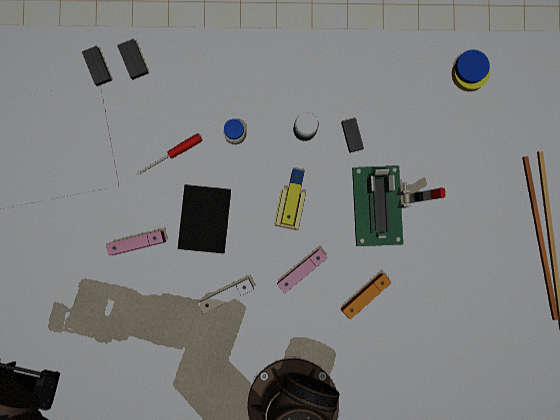

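The scene view shows the yellow bearer with its blue nose (232,250) in the rack, the mat (340,250), and the jig (157,230) with its red-handled clamp (105,167). In the top view, the bearer runs (290,215)→(298,172), the mat is centred at (204,218), and the jig at (378,205) has its clamp leaning right (image right = −y, up = +x).

```bash
cat > h.py <<'E'
import numpy as np, cv2, pickle
from scipy.spatial.transform import Rotation as R
def tool(s):
    T=np.eye(4); T[:3,:3]=R.from_euler('xyz',s['tcp_rot']).as_matrix(); T[:3,3]=s['eef_pos']; return T
def shot(env,n):
    s=env.state(); c=dict(env.read_camera(n)); 
    if n=='wrist': c['world_from_camera']=tool(s)@c['hand_eye']
    return c
def f(c): return 210/np.tan(np.radians(c['vertical_fov']/2))
def ray(c,uv):
    T=np.array(c['world_from_camera']); uv=np.atleast_2d(uv).astype(float)
    d=np.c_[(uv[:,0]-c['cx'])/f(c),(uv[:,1]-c['cy'])/f(c),np.ones(len(uv))]@T[:3,:3].T
    return T[:3,3],d
def onz(c,uv,z):
    o,d=ray(c,uv); return o+d*((z-o[2])/d[:,2])[:,None]
def px(c,P):
    q=np.linalg.inv(np.array(c['world_from_camera']))@np.r_[P,1]; return np.array([c['cx']+f(c)*q[0]/q[2],c['cy']+f(c)*q[1]/q[2]])
def two(c1,u1,c2,u2):
    o1,d1=ray(c1,u1); o2,d2=ray(c2,u2); d1=d1[0];d2=d2[0]
    t=np.linalg.lstsq(np.c_[d1,-d2],o2-o1,rcond=None)[0]; a=o1+t[0]*d1;b=o2+t[1]*d2
    return (a+b)/2,np.linalg.norm(a-b)
def mask(c,lo,hi,roi=None):
    h=cv2.cvtColor(c['frame'],cv2.COLOR_RGB2HSV); m=cv2.inRange(h,np.array(lo),np.array(hi))
    if roi: 
        k=np.zeros_like(m); x0,y0,x1,y1=roi; k[y0:y1,x0:x1]=255; m&=k
    return m
def big(m):
    cs=cv2.findContours(m,cv2.RETR_EXTERNAL,cv2.CHAIN_APPROX_NONE)[0]; return max(cs,key=cv2.contourArea)[:,0]
def rect(P):
    "world xy contour -> centre, sizes(long,short), long-axis angle deg"
    (x,y),(w,h),a=cv2.minAreaRect(P[:,:2].astype(np.float32))
    if w<h: w,h,a=h,w,a+90
    return np.round([x,y,w,h,(a+90)%180-90],1)
E
cat > m.py <<'E'
from h import *
d=pickle.load(open('c0.pkl','rb'));t=d['top'];s=d['scene']
for nm,lo,hi,roi,z in(('mat',(0,0,0),(180,255,60),(165,170,245,265),4),('jigbase',(60,80,20),(90,255,160),(340,150,415,255),12),
   ('nose',(105,120,50),(125,255,255),(270,160,315,190),52),('yellow',(20,120,120),(32,255,255),(265,175,315,240),52)):
    k=big(mask(t,lo,hi,roi)); print(nm,len(k),rect(onz(t,k,z)))
def cen(c,lo,hi,roi): return np.mean(np.argwhere(mask(c,lo,hi,roi)),0)[::-1]
print('handle',two(t,cen(t,(0,150,80),(8,255,255),(400,180,460,210)),s,cen(s,(0,150,80),(8,255,255),(90,150,130,185))))
E
python3 m.py
python3 - <<'E'
import cv2
a=cv2.imread('pics/top0.png')[140:265,255:465]; b=cv2.imread('pics/scene0.png')[145:275,85:285]
import numpy as np
a=cv2.resize(a,(780,464),interpolation=2)
cv2.imwrite('pics/crop.png',a)
E
```

```text
mat 217 [503.6 246.5 177.9 129.7  -5.4]
jigbase 254 [ 542.  -233.4  217.   128.6    2.5]
nose 44 [616.5  -7.1  35.7  30.1 -11.2]
yellow 98 [543.8   8.1 110.   30.3 -11.8]
handle (array([ 558.70679461, -346.07899303,  196.28975323]), np.float64(8.788618789093649))
```

View pics/crop.png

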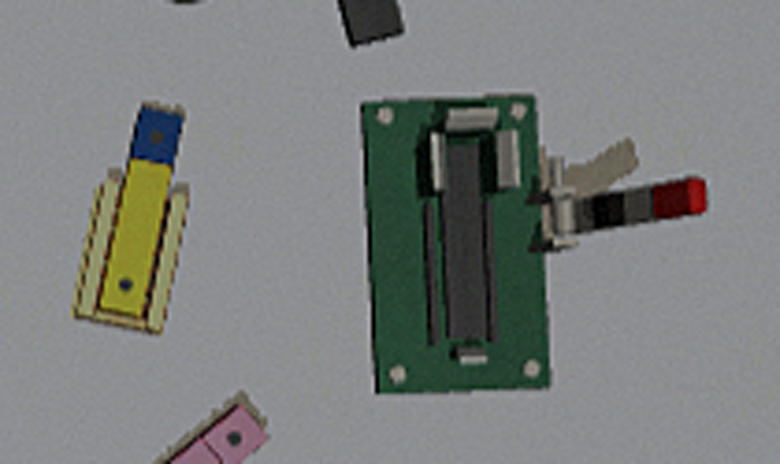

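The crop confirms the jig's +x is image-up: cheeks and end stop at the top (465,150), lip at (472,355), clamp open to the right (630,205). The sizes match the ones given. Next I'll move over the nose.

```bash
cat >> h.py <<'E'
def go(s,P,yaw=None):
    "tool-frame shift from measured pose to world P, and turn to yaw (deg)"
    T=tool(s); y=np.degrees(s['tcp_rot'][2])
    return np.round(T[:3,:3].T@(np.array(P)-T[:3,3]),1), None if yaw is None else round((y-yaw+180)%360-180,2)
E
python3 -c "
from h import *; from cell import env
s=env.state(); print(go(s,(609,-5.5,150),168.4),go(s,(609,-5.5,14)))"
```

```text
(array([-594.9, -494.3,   64.6]), np.float64(-1.28)) (array([-594.9, -494.2,  200.6]), None)
```

arm_command(
  targets=[
    [-35,-29,0,0,1],
    [-70,-58,0,0,1],
    [-105,-87,0,0,1],
    [-140,-116,0,0,1],
    [-175,-145,0,0,1],
  ],
)

```text
t: 0.6
eef_pos: [278.2, 427.3, 214.5]
tcp_rot: [-3.141, -0.0, 2.917]
ft_force: [1.0, 0.4, 0.8]
opening: 1.003
grip_force: 0.0
```

arm_command(
  targets=[
    [-35,-29,0,0,1],
    [-70,-58,0,0,1],
    [-105,-87,0,0,1],
    [-140,-116,0,0,1],
    [-175,-145,0,0,1],
  ],
)

```text
t: 1.1
eef_pos: [416.6, 246.9, 214.6]
tcp_rot: [3.142, -0.0, 2.917]
ft_force: [0.7, 0.8, -0.3]
opening: 1.002
grip_force: 0.0
```

arm_command(
  targets=[
    [-35,-29,0,0,1],
    [-70,-58,0,0,1],
    [-105,-87,0,0,1],
    [-140,-116,0,0,1],
    [-175,-145,0,0,1],
  ],
)

```text
t: 1.6
eef_pos: [554.9, 66.4, 214.5]
tcp_rot: [3.142, -0.0, 2.917]
ft_force: [0.7, 1.2, -1.0]
opening: 1.001
grip_force: 0.0
```

arm_command(
  targets=[
    [-35,-29,0,-1.3,1],
    [-70,-59,10,-1.3,1],
    [-70,-59,10,-1.3,1],
    [-70,-59,10,-1.3,1],
  ],
)

```text
t: 2.0
eef_pos: [609.0, -5.6, 203.7]
tcp_rot: [3.142, -0.002, 2.938]
ft_force: [-0.3, 0.6, 0.6]
opening: 1.0
grip_force: 0.0
```

```bash
python3 -c "
from h import *; from cell import env
s=env.state(); print(s['eef_pos'],np.degrees(s['tcp_rot']),go(s,(609,-5.5,14),168.4))
c=shot(env,'wrist'); print(c['hand_eye'],c['vertical_fov']); pickle.dump(c,open('w1.pkl','wb')); cv2.imwrite('pics/w1.png',c['frame'][:,:,::-1])
for nm,lo,hi in(('nose',(105,120,40),(125,255,255)),('yel',(20,120,90),(32,255,255))):
    k=big(mask(c,lo,hi)); print(nm,cv2.boundingRect(k),rect(onz(c,k,52)))
"
```

```text
[608.99252381  -5.58624839 203.66626907] [ 1.79996124e+02 -1.04975407e-01  1.68320974e+02] (array([-3.000e-01,  1.000e-01,  1.897e+02]), np.float64(-0.08))
[[-5.30209906e-04 -9.61489261e-01 -2.74841991e-01  7.78176261e+01]
 [ 9.99999859e-01 -5.18302616e-04 -1.15948194e-04 -7.99427361e-01]
 [-3.09683792e-05 -2.74842014e-01  9.61489400e-01 -1.68981797e+02]
 [ 0.00000000e+00  0.00000000e+00  0.00000000e+00  1.00000000e+00]] 61.267125277040876
nose (268, 184, 33, 38) [616.   -7.9  36.1  29.8 -12.4]
yel (266, 53, 37, 131) [543.3   7.  110.6  31.  -11.9]
```

View pics/w1.png

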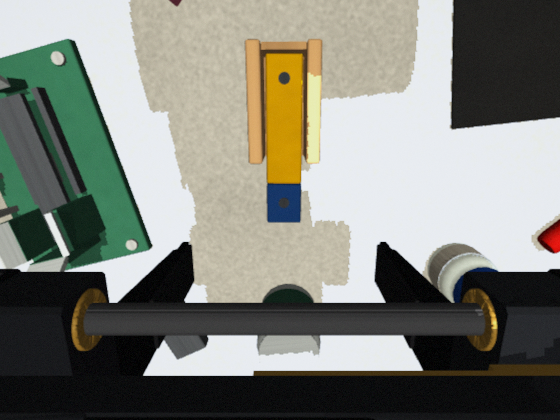

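The wrist view shows the bearer (284,130) lined up with the tool and the nose (284,203) centred between the fingers. The tin (288,320) is clear. I'll descend and grip.

arm_command(
  targets=[
    [0,-1,45,0,1],
    [0,-1,90,0,1],
    [0,-1,135,0,1],
    [0,-1,170,0,1],
    [0,-1,189,0,1],
  ],
)

```text
t: 2.55
eef_pos: [607.3, -4.3, 13.3]
tcp_rot: [-3.141, -0.003, 2.941]
ft_force: [0.4, 1.0, 0.0]
opening: 0.999
grip_force: 0.0
```

arm_command(
  targets=[
    [0,0,0,0,0],
    [0,0,0,0,0],
    [0,0,0,0,0],
    [0,0,0,0,0],
    [0,0,0,0,0],
  ],
)

```text
t: 3.05
eef_pos: [609.4, -5.8, 16.7]
tcp_rot: [3.141, 0.002, 2.94]
ft_force: [1.0, 0.0, -0.5]
opening: 0.637
grip_force: 0.0
```

arm_command(
  targets=[
    [0,0,0,0,0],
    [0,0,0,0,0],
    [0,0,-5,0,0],
    [0,0,-10,0,0],
    [0,0,-15,0,0],
  ],
)

```text
t: 3.55
eef_pos: [609.0, -5.9, 31.1]
tcp_rot: [3.141, 0.0, 2.939]
ft_force: [0.1, -0.5, -0.8]
opening: 0.337
grip_force: 30.0
```

arm_command(
  targets=[
    [0,0,-15,0,0],
    [0,0,-40,0,0],
    [0,0,-70,0,0],
    [0,0,-100,0,0],
    [0,0,-120,0,0],
  ],
)

```text
t: 4.05
eef_pos: [609.4, -5.9, 153.9]
tcp_rot: [3.141, 0.003, 2.94]
ft_force: [-0.9, 0.4, -1.4]
opening: 0.334
grip_force: 30.0
```

```bash
python3 -c "
from h import *; from cell import env
s=env.state(); print(s['eef_pos'],s['ft_force'],s['moment'])
# bearer centre is 48 behind the TCP along bearer axis; put its centre over mat centre
a=np.radians(-11.6); print(go(s,(503.6+48*np.cos(a),246.5+48*np.sin(a),s['eef_pos'][2])))
c=shot(env,'wrist'); e=shot(env,'scene')
cv2.imwrite('pics/w2.png',np.hstack([c['frame'][:300,130:430],e['frame'][60:360,130:430]])[:,:,::-1])
"
```

```text
[609.38643286  -5.90160895 153.87455752] [-0.90240054  0.39086863 -1.37971065] [-0.00409571 -0.03778817  0.02781587]
(array([ 1.063e+02,  2.260e+02, -2.000e-01]), None)
```

View pics/w2.png

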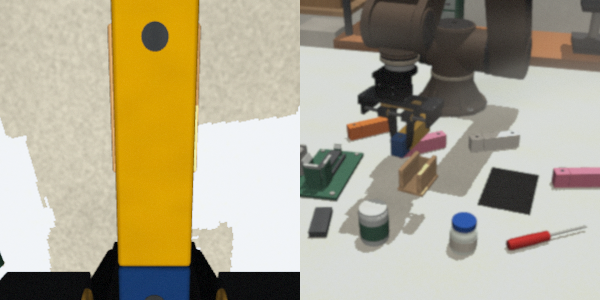

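The bearer is out of the rack and level in the grip, with the rack empty below it. I'll carry it over to the mat.

arm_command(
  targets=[
    [18,38,0,0,0],
    [36,76,0,0,0],
    [54,115,0,0,0],
    [72,154,0,0,0],
    [90,192,0,0,0],
  ],
)

```text
t: 4.65
eef_pos: [558.3, 201.8, 149.8]
tcp_rot: [-3.141, -0.001, 2.939]
ft_force: [1.1, 1.0, -2.6]
opening: 0.336
grip_force: 30.0
```

arm_command(
  targets=[
    [16,34,20,0,0],
    [16,34,60,0,0],
    [16,34,95,0,0],
    [16,34,120,0,0],
    [16,34,125,0,0],
  ],
)

```text
t: 5.15
eef_pos: [548.7, 236.3, 22.3]
tcp_rot: [-3.139, -0.005, 2.94]
ft_force: [0.0, -0.2, -1.9]
opening: 0.335
grip_force: 30.0
```

arm_command(
  targets=[
    [0,0,1,0,0],
    [0,0,2,0,0],
    [0,0,3,0,0],
    [0,0,4,0,0],
    [0,0,5,0,0],
  ],
)

```text
t: 5.65
eef_pos: [550.8, 236.9, 21.3]
tcp_rot: [3.141, 0.001, 2.939]
ft_force: [-0.4, -0.6, -2.3]
opening: 0.337
grip_force: 30.0
```

arm_command(
  targets=[
    [0,0,1,0,0],
    [0,0,2,0,0],
    [0,0,3,0,0],
    [0,0,3,0,0],
    [0,0,3,0,0],
  ],
)

```text
t: 6.15
eef_pos: [550.7, 236.8, 19.5]
tcp_rot: [3.141, 0.001, 2.939]
ft_force: [-5.5, -1.7, 20.3]
opening: 0.338
grip_force: 30.0
```

arm_command(
  targets=[
    [0,0,-2,0,0],
    [0,0,-2,0,0.6],
    [0,0,-2,0,1],
    [0,0,-2,0,1],
    [0,0,-2,0,1],
  ],
)

```text
t: 6.65
eef_pos: [550.5, 236.8, 19.5]
tcp_rot: [-3.142, -0.0, 2.939]
ft_force: [0.4, 1.1, -0.1]
opening: 0.615
grip_force: 0.0
```

arm_command(
  targets=[
    [0,0,0,0,1],
    [0,0,0,0,1],
    [0,0,-20,0,1],
    [0,0,-50,0,1],
    [0,0,-90,0,1],
  ],
)

```text
t: 7.15
eef_pos: [549.8, 236.5, 109.4]
tcp_rot: [-3.14, -0.003, 2.939]
ft_force: [0.0, 0.5, -0.6]
opening: 0.988
grip_force: 0.0
```

arm_command(
  targets=[
    [25,0,-40,0,1],
    [50,0,-80,0,1],
    [60,0,-90,0,1],
    [60,0,-90,0,1],
    [60,0,-90,0,1],
  ],
)

```text
t: 7.65
eef_pos: [491.9, 248.7, 198.8]
tcp_rot: [-3.141, -0.0, 2.94]
ft_force: [0.6, 0.0, 0.6]
opening: 1.002
grip_force: 0.0
```

```bash
python3 -c "
from h import *; from cell import env
s=env.state(); print(s['eef_pos'],s['opening'])
c=shot(env,'wrist'); t=shot(env,'top'); pickle.dump([c,t],open('w3.pkl','wb'))
cv2.imwrite('pics/w3.png',c['frame'][:,:,::-1])
for cc in(c,t):
  for nm,lo,hi in(('nose',(105,120,40),(125,255,255)),('yel',(20,120,90),(32,255,255))):
    m=mask(cc,lo,hi,(170,170,245,265) if cc is t else (0,0,560,260)); k=big(m); print(nm,cv2.boundingRect(k),rect(onz(cc,k,48)))
"
```

```text
[491.90255209 248.73599878 198.8078338 ] 1.002121772418525
nose (268, 245, 33, 15) [547.4 236.5  31.3  14.6  78.4]
yel (267, 124, 37, 120) [483.6 250.1 111.7  32.2 -11.8]
nose (207, 191, 7, 13) [559.6 226.3  32.4  16.1   0.6]Traceback (most recent call last):
  File "<string>", line 8, in <module>
    m=mask(cc,lo,hi,(170,170,245,265) if cc is t else (0,0,560,260)); k=big(m); print(nm,cv2.boundingRect(k),rect(onz(cc,k,48)))
                                                                        ~~~^^^
  File "h.py", line 28, in big
    cs=cv2.findContours(m,cv2.RETR_EXTERNAL,cv2.CHAIN_APPROX_NONE)[0]; return max(cs,key=cv2.contourArea)[:,0]
                                                                              ~~~^^^^^^^^^^^^^^^^^^^^^^^^
ValueError: max() iterable argument is empty
```

View pics/w3.png

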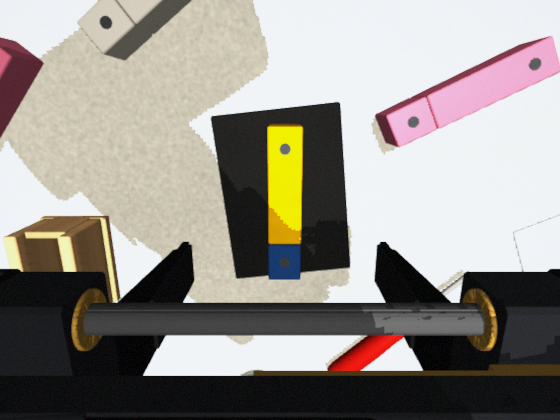

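The bearer lies flat and centred on the mat, nose at (284,262) and yellow end at (285,140), and it's released. Now I'll regrip it by the yellow end.

arm_command(
  targets=[
    [20,0,30,0,1],
    [34.5,0,75,0,1],
    [34.5,0,120,0,1],
    [34.5,0,160,0,1],
    [34.5,0,179,0,1],
  ],
)

```text
t: 8.25
eef_pos: [456.6, 254.8, 16.2]
tcp_rot: [-3.138, -0.005, 2.939]
ft_force: [0.4, -0.5, -0.2]
opening: 0.999
grip_force: 0.0
```

arm_command(
  targets=[
    [0,0,0,0,1],
    [0,0,0,0,0],
    [0,0,0,0,0],
    [0,0,0,0,0],
    [0,0,0,0,0],
  ],
)

```text
t: 8.75
eef_pos: [458.3, 255.9, 21.5]
tcp_rot: [3.141, 0.001, 2.939]
ft_force: [0.2, -0.3, -0.7]
opening: 0.724
grip_force: 0.0
```

arm_command(
  targets=[
    [0,0,0,0,0],
    [0,0,0,0,0],
    [0,0,0,0,0],
    [0,0,0,0,0],
    [0,0,-2,0,0],
  ],
)

```text
t: 9.25
eef_pos: [457.8, 255.7, 22.5]
tcp_rot: [-3.141, -0.001, 2.94]
ft_force: [-1.0, -0.3, -1.3]
opening: 0.338
grip_force: 30.0
```

arm_command(
  targets=[
    [0,0,-20,0,0],
    [0,0,-50,0,0],
    [0,0,-85,0,0],
    [0,0,-120,0,0],
    [0,0,-150,0,0],
  ],
)

```text
t: 9.75
eef_pos: [457.8, 255.7, 174.4]
tcp_rot: [3.141, 0.0, 2.939]
ft_force: [-0.2, 0.3, -1.6]
opening: 0.337
grip_force: 30.0
```

```bash
python3 -c "
from h import *; from cell import env
s=env.state(); print(s['eef_pos'],np.degrees(s['tcp_rot']),s['opening'],s['ft_force'])
c=shot(env,'wrist'); e=shot(env,'scene'); t=shot(env,'top'); pickle.dump([c,e,t],open('w4.pkl','wb'))
cv2.imwrite('pics/w4.png',np.hstack([c['frame'][:,100:460],e['frame'][:,200:560]])[:,:,::-1])
print(go(s,(542,-233,200)))
"
```

```text
[457.77334316 255.70644059 174.42195811] [1.79981652e+02 1.75495601e-02 1.68420020e+02] 0.3367147720157154 [-0.19587619  0.25146982 -1.61053362]
(array([-180.6, -461.8,  -25.7]), None)
```

View pics/w4.png

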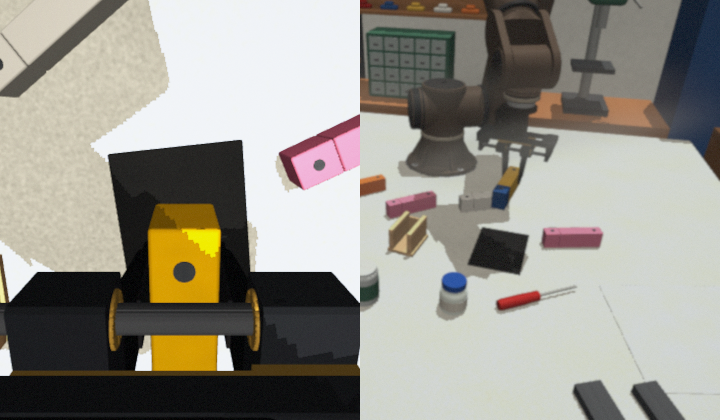

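The bearer is held level by its yellow end (184,270). Next is the jig: I'll hover past its nose end so the wrist camera can see it unobstructed.

arm_command(
  targets=[
    [-25,-38,-11,0,0],
    [-50,-76,-22,0,0],
    [-75,-114,-33,0,0],
    [-100,-152,-44,0,0],
    [-125,-190,-55,0,0],
  ],
)

```text
t: 10.4
eef_pos: [542.1, 42.7, 226.5]
tcp_rot: [-3.141, -0.002, 2.94]
ft_force: [0.4, 1.3, -0.8]
opening: 0.334
grip_force: 30.0
```

arm_command(
  targets=[
    [-25,-38,0,0,0],
    [-50,-76,0,0,0],
    [-75,-114,0,0,0],
    [-100,-152,0,0,0],
    [-125,-190,0,0,0],
  ],
)

```text
t: 10.9
eef_pos: [626.5, -168.4, 225.5]
tcp_rot: [3.141, -0.003, 2.939]
ft_force: [0.9, 0.2, -0.6]
opening: 0.33
grip_force: 30.0
```

arm_command(
  targets=[
    [-20,-28,0,-7,0],
    [-40,-56,0,-14.1,0],
    [-40,-56,0,-14.1,0],
    [-40,-56,0,-14.1,0],
  ],
)

```text
t: 11.3
eef_pos: [653.9, -230.0, 225.1]
tcp_rot: [3.14, -0.003, -3.1]
ft_force: [0.1, 1.2, -1.7]
opening: 0.334
grip_force: 30.0
```

```bash
python3 -c "
from h import *; from cell import env
s=env.state(); print(s['eef_pos'],np.degrees(s['tcp_rot']),s['opening'],s['joints'][5])
c=shot(env,'wrist'); t=shot(env,'top'); e=shot(env,'scene'); pickle.dump([c,t,e,s],open('w5.pkl','wb'))
cv2.imwrite('pics/w5.png',c['frame'][:,:,::-1])
"
```

```text
[ 653.93070621 -229.9542927   225.12536243] [ 1.79896022e+02 -1.77939394e-01 -1.77600314e+02] 0.3340990207374368 -2.046181853581761
```

View pics/w5.png

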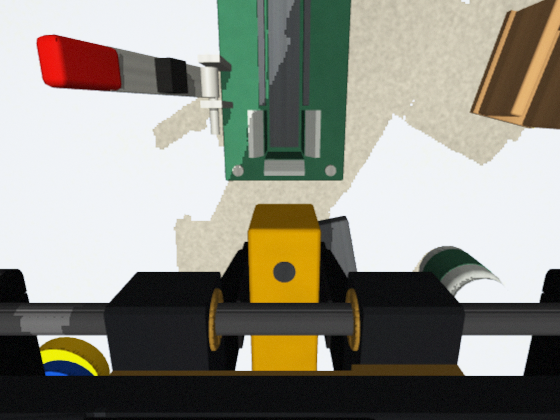

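The jig fills the top centre: plate nose edge at row 180 (cols 227–344), cheeks at (256,133) and (313,133), end stop at (284,167), clamp leaning to the left. I'll measure the plate edges and screws from this view.

```bash
cat > j.py <<'E'
from h import *
c,t,e,s=pickle.load(open('w5.pkl','rb'))
m=mask(c,(60,90,20),(95,255,255),(200,0,370,200)); k=big(cv2.morphologyEx(m,cv2.MORPH_OPEN,np.ones((3,3))))
def line(p):
    vx,vy,x,y=cv2.fitLine(p.astype(np.float32),cv2.DIST_HUBER,0,.01,.01).ravel(); return np.array([vx,vy])*np.sign(vx if abs(vx)>abs(vy) else vy),np.array([x,y])
P=onz(c,k,12)[:,:2]
# right edge (+y side), left (-y), nose edge, selected in image
r=P[(k[:,0]>335)&(k[:,1]<165)&(k[:,1]>5)]; b=P[(k[:,1]>176)&(k[:,0]>240)&(k[:,0]<330)]; l=P[(k[:,0]<226)&(k[:,1]>118)&(k[:,1]<165)]
l2=P[(k[:,0]<228)&(k[:,1]<45)&(k[:,1]>5)]
l=np.vstack([l,l2])
for n,q in(('r',r),('l',l),('b',b)):
    d,x=line(q); print(n,len(q),np.degrees(np.arctan2(d[1],d[0])).round(2),x.round(1))
dr,xr=line(r); dl,xl=line(l); db,xb=line(b)
u=dr*np.sign(dr[0]); dl=dl*np.sign(dl[0]); u=(u+dl)/2; u/=np.linalg.norm(u); n=np.array([-u[1],u[0]])
w=(xr-xl)@n; mid=((xr@n)+(xl@n))/2; O=u*(xb@u-110)+n*mid
print('width',w,'yaw',np.degrees(np.arctan2(u[1],u[0])),'origin',O)
# screws
g=cv2.inRange(cv2.cvtColor(c['frame'],cv2.COLOR_RGB2HSV),np.array((0,0,110)),np.array((180,90,255)))
for x0,y0 in((237,170),(331,170)):
    q=np.argwhere(g[y0-8:y0+9,x0-8:x0+9]).mean(0)[::-1]+[x0-8,y0-8]; p=onz(c,q,12)[0,:2]; print('screw',q,'jig frame',((p-O)@u).round(1),((p-O)@n).round(1))
# cheeks & stop: light tops
m=cv2.inRange(c['frame'],np.array((120,120,120)),np.array((225,225,225)))
for nm,roi in(('cheekL',(245,106,268,160)),('cheekR',(300,106,325,160)),('stop',(262,155,307,177))):
    x0,y0,x1,y1=roi; kk=big(m[y0:y1,x0:x1].copy())+[x0,y0]; p=onz(c,kk,86)[:,:2]-O
    print(nm,'x',(p@u).min().round(1),(p@u).max().round(1),'y',(p@n).min().round(1),(p@n).max().round(1))
# bearer in hand: tool frame of yellow end top edge
T=tool(s); ub=-T[:3,0]; print('bearer dir yaw',np.degrees(np.arctan2(ub[1],ub[0])))
np.save('jig.npy',np.r_[O,np.arctan2(u[1],u[0])])
E
python3 j.py
```

```text
r 159 2.4 [ 551.9 -171.5]
l 85 2.5 [ 561.1 -297.7]
b 89 92.35 [ 650.2 -231.4]
width 126.42713 yaw 2.4460871 origin [ 540.2902  -235.30487]
screw [237.29090909 170.46363636] jig frame 100.5 -50.5
screw [330.26213592 170.21359223] jig frame 100.4 50.5
cheekL x 37.1 76.3 y -31.1 -18.8
cheekR x 37.1 76.4 y 25.1 30.7
stop x 79.8 92.2 y -17.5 17.7
bearer dir yaw 2.3996857256606097
```

Plate width and screw positions agree with the given sizes, and the yaw of 2.4° matches the tool. I'll move over the jig and descend to just above the cheeks.

arm_command(
  targets=[
    [40,0,0,0,0],
    [80,0,0,0,0],
    [120,0,0,0,0],
    [150,0,0,0,0],
    [158,-0.3,0,0,0],
  ],
)

```text
t: 11.95
eef_pos: [494.3, -235.8, 228.2]
tcp_rot: [3.142, -0.0, -3.098]
ft_force: [0.1, 0.1, -1.8]
opening: 0.336
grip_force: 30.0
```

arm_command(
  targets=[
    [0,0,25,0,0],
    [0,0,50,0,0],
    [0,0,80,0,0],
    [0,0,100,0,0],
    [0,0,108,0,0],
  ],
)

```text
t: 12.45
eef_pos: [496.7, -235.9, 117.9]
tcp_rot: [3.14, -0.002, -3.097]
ft_force: [0.2, 0.2, -0.9]
opening: 0.333
grip_force: 30.0
```

arm_command(
  targets=[
    [0,0,0,0,0],
    [0,0,0,0,0],
    [0,0,0,0,0],
  ],
)

```text
t: 12.75
eef_pos: [497.3, -237.0, 120.7]
tcp_rot: [-3.141, 0.002, -3.097]
ft_force: [-0.3, 0.1, -1.7]
opening: 0.335
grip_force: 30.0
```

```bash
python3 -c "
from h import *; from cell import env
s=env.state(); print(s['eef_pos'],np.degrees(s['tcp_rot']),s['ft_force'],go(s,(496.2,-236.9,116)))
t=shot(env,'top'); e=shot(env,'scene'); w=shot(env,'wrist'); pickle.dump([t,e,w,s],open('w6.pkl','wb'))
a=cv2.resize(t['frame'][150:260,330:450],(400,367),interpolation=2); b=cv2.resize(e['frame'][140:260,80:200],(367,367),interpolation=2)
cv2.imwrite('pics/w6.png',np.hstack([a,b])[:,:,::-1])
m=mask(t,(105,120,40),(125,255,255),(330,150,450,260)); k=big(m); zt=s['eef_pos'][2]-18.5+44
j=np.load('jig.npy'); u=np.array([np.cos(j[2]),np.sin(j[2])]); n=np.array([-u[1],u[0]]); p=onz(t,k,zt)[:,:2]-[541.6,-235]
print('nose jig x',(p@u).min(),(p@u).max(),'y',(p@n).min(),(p@n).max(), rect(onz(t,k,zt)))
"
```

```text
[ 497.29595106 -236.96541815  120.72476328] [-1.79941507e+02  9.44901336e-02 -1.77469539e+02] [-0.34910565  0.08541494 -1.65440638] (array([1.1, 0.1, 4.7]), None)
nose jig x 41.152912284918614 77.08596360601128 y -14.603752302043691 16.307243828902518 [ 6.009e+02 -2.312e+02  3.550e+01  3.060e+01  3.000e-01]
```

View pics/w6.png

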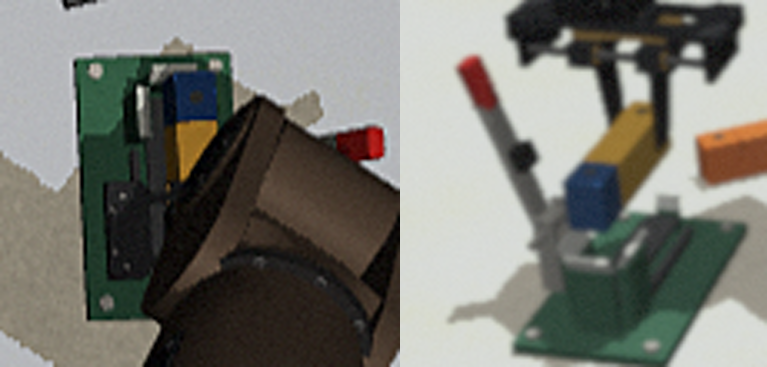

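The nose sits over the gap between the cheeks, the bearer is level and the clamp is clear at (475,80) in the right panel. I'll lower it in.

arm_command(
  targets=[
    [1,0,6,0,0],
    [1,0,12,0,0],
    [1,0,17,0,0],
    [1,0,22,0,0],
    [1,0,26,0,0],
  ],
)

```text
t: 13.4
eef_pos: [495.6, -236.8, 92.9]
tcp_rot: [3.141, -0.0, -3.098]
ft_force: [-0.2, -0.4, -2.0]
opening: 0.337
grip_force: 30.0
```

arm_command(
  targets=[
    [0,0,4,0,0],
    [0,0,8,0,0],
    [0,0,12,0,0],
    [0,0,16,0,0],
    [0,0,20,0,0],
  ],
)

```text
t: 13.9
eef_pos: [495.8, -236.9, 73.3]
tcp_rot: [3.142, 0.0, -3.098]
ft_force: [0.7, 0.3, -1.7]
opening: 0.333
grip_force: 30.0
```

No contact, so it's cleanly inside the cheeks.

arm_command(
  targets=[
    [0,0,3,0,0],
    [0,0,6,0,0],
    [0,0,9,0,0],
    [0,0,11,0,0],
    [0,0,13,0,0],
  ],
)

```text
t: 14.4
eef_pos: [495.7, -236.9, 60.4]
tcp_rot: [3.142, 0.0, -3.098]
ft_force: [-0.2, 0.8, -1.3]
opening: 0.331
grip_force: 30.0
```

arm_command(
  targets=[
    [0,0,1,0,0],
    [0,0,2,0,0],
    [0,0,3,0,0],
    [0,0,3,0,0],
  ],
)

```text
t: 14.8
eef_pos: [495.7, -236.8, 57.5]
tcp_rot: [3.141, -0.0, -3.098]
ft_force: [-0.5, 0.0, -0.4]
opening: 0.336
grip_force: 30.0
```

arm_command(
  targets=[
    [0,0,0.7,0,0],
    [0,0,1.4,0,0],
    [0,0,2,0,0],
    [0,0,2,0,0],
  ],
)

```text
t: 15.2
eef_pos: [495.7, -236.8, 55.5]
tcp_rot: [3.141, -0.0, -3.098]
ft_force: [-1.3, 0.3, -2.1]
opening: 0.336
grip_force: 30.0
```

arm_command(
  targets=[
    [0,0,0.7,0,0],
    [0,0,1.4,0,0],
    [0,0,2,0,0],
    [0,0,2,0,0],
  ],
)

```text
t: 15.6
eef_pos: [495.7, -236.8, 53.5]
tcp_rot: [3.141, -0.0, -3.098]
ft_force: [-0.9, 0.2, -1.5]
opening: 0.338
grip_force: 30.0
```

arm_command(
  targets=[
    [0,0,0.7,0,0],
    [0,0,1.4,0,0],
    [0,0,2,0,0],
    [0,0,2,0,0],
  ],
)

```text
t: 16.0
eef_pos: [495.7, -236.9, 51.7]
tcp_rot: [-3.142, 0.0, -3.098]
ft_force: [-1.6, -0.1, 0.7]
opening: 0.337
grip_force: 30.0
```

arm_command(
  targets=[
    [0,0,0.5,0,0],
    [0,0,1,0,0],
    [0,0,1.5,0,0],
    [0,0,1.5,0,0],
  ],
)

```text
t: 16.4
eef_pos: [495.7, -236.9, 50.1]
tcp_rot: [3.142, 0.0, -3.098]
ft_force: [-2.7, 0.8, 4.2]
opening: 0.333
grip_force: 30.0
```

It's on the bed: force rose from −2 to +4 N at z ≈ 50, underside ≈ 33. I'll release, lift and shut the fingers for pressing.

arm_command(
  targets=[
    [0,0,-0.5,0,0.6],
    [0,0,-0.5,0,0.6],
    [0,0,-0.5,0,0.6],
    [0,0,-0.5,0,0.6],
    [0,0,-0.5,0,0.6],
  ],
)

```text
t: 16.9
eef_pos: [495.7, -236.9, 50.5]
tcp_rot: [3.141, -0.0, -3.098]
ft_force: [0.6, -0.3, 0.4]
opening: 0.594
grip_force: 0.0
```

arm_command(
  targets=[
    [0,0,-15,0,0.6],
    [0,0,-40,0,0.6],
    [0,0,-70,0,0],
    [0,0,-70,0,0],
    [0,0,-70,0,0],
  ],
)

```text
t: 17.4
eef_pos: [495.8, -236.9, 120.9]
tcp_rot: [-3.141, 0.001, -3.098]
ft_force: [0.7, -0.2, 0.2]
opening: 0.403
grip_force: 0.0
```

arm_command(
  targets=[
    [-5,0,0,0,0],
    [-10,0,0,0,0],
    [-12,0,5,0,0],
    [-12,0,10,0,0],
    [-12,0,15,0,0],
  ],
)

```text
t: 17.9
eef_pos: [507.5, -236.1, 104.6]
tcp_rot: [3.141, -0.001, -3.097]
ft_force: [-0.8, -0.4, 0.7]
opening: 0.018
grip_force: 0.0
```

```bash
python3 -c "
from h import *; from cell import env
s=env.state(); print(s['eef_pos'],s['opening'],s['ft_force'])
p=s['eef_pos'][:2]-[541.6,-235]; j=np.load('jig.npy')[2]; u=np.array([np.cos(j),np.sin(j)]); print(p@u, p@[-u[1],u[0]])
t=shot(env,'top'); e=shot(env,'scene'); w=shot(env,'wrist'); pickle.dump([t,e,w,s],open('w7.pkl','wb'))
b=cv2.resize(e['frame'][130:260,80:210],(400,400),interpolation=2); a=cv2.resize(w['frame'],(400,300))
a=np.vstack([a,np.zeros((100,400,3),np.uint8)])
cv2.imwrite('pics/w7.png',np.hstack([a,b])[:,:,::-1])
"
```

```text
[ 507.51922634 -236.12284811  104.61826138] 0.01771854563608846 [-0.81590555 -0.40581836  0.69315141]
-34.09764245314815 0.3327189023450022
```

View pics/w7.png

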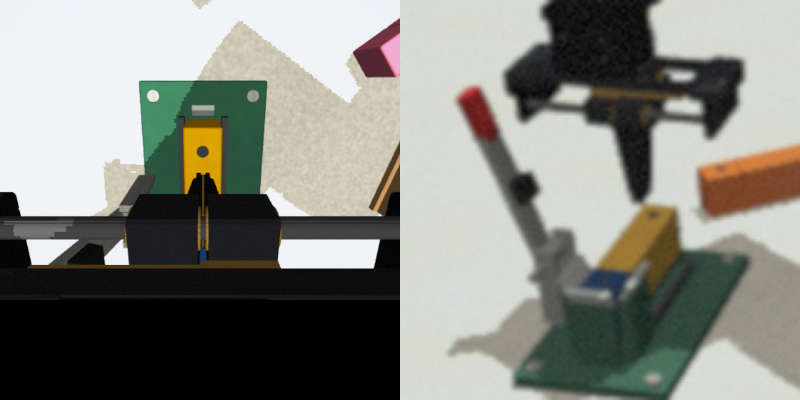

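The bearer is seated between the cheeks with its nose level. I'll shift back to x ≈ −46 so the gripper body stays clear of the clamp strap, then press down.

arm_command(
  targets=[
    [6,0,0,0,0],
    [12,0,0,0,0],
    [12,0,8,0,0],
    [12,0,16,0,0],
    [12,0,22,0,0],
  ],
)

```text
t: 18.55
eef_pos: [495.6, -236.8, 82.7]
tcp_rot: [3.141, -0.0, -3.098]
ft_force: [0.9, -1.1, -0.3]
opening: 0.002
grip_force: 0.0
```

arm_command(
  targets=[
    [0,0,1,0,0],
    [0,0,2,0,0],
    [0,0,3,0,0],
    [0,0,4,0,0],
    [0,0,4,0,0],
  ],
)

```text
t: 19.05
eef_pos: [495.7, -236.8, 79.6]
tcp_rot: [3.142, 0.0, -3.098]
ft_force: [0.8, 0.2, 0.3]
opening: 0.003
grip_force: 0.0
```

arm_command(
  targets=[
    [0,0,0.5,0,0],
    [0,0,1,0,0],
    [0,0,1.5,0,0],
    [0,0,2,0,0],
    [0,0,2,0,0],
  ],
)

```text
t: 19.55
eef_pos: [495.7, -236.8, 77.5]
tcp_rot: [3.141, -0.0, -3.098]
ft_force: [0.1, 0.5, -0.3]
opening: 0.006
grip_force: 0.0
```

arm_command(
  targets=[
    [0,0,0.5,0,0],
    [0,0,1,0,0],
    [0,0,1.5,0,0],
    [0,0,2,0,0],
  ],
)

```text
t: 19.95
eef_pos: [495.7, -236.9, 75.8]
tcp_rot: [-3.142, 0.0, -3.098]
ft_force: [-1.4, 0.3, 4.7]
opening: 0.004
grip_force: 2.4
```

arm_command(
  targets=[
    [0,0,0.4,0,0],
    [0,0,0.8,0,0],
    [0,0,1.2,0,0],
    [0,0,1.5,0,0],
  ],
)

```text
t: 20.35
eef_pos: [495.7, -236.9, 74.1]
tcp_rot: [3.142, -0.0, -3.098]
ft_force: [-2.8, 0.2, 3.9]
opening: 0.003
grip_force: 2.4
```

Contact at about 76, and the bed is giving way. I'll carry on slowly.

arm_command(
  targets=[
    [0,0,0.4,0,0],
    [0,0,0.8,0,0],
    [0,0,1.2,0,0],
  ],
)

```text
t: 20.65
eef_pos: [495.7, -236.9, 72.9]
tcp_rot: [3.142, 0.0, -3.098]
ft_force: [-2.3, 0.8, 4.5]
opening: 0.003
grip_force: 2.4
```

arm_command(
  targets=[
    [0,0,0.4,0,0],
    [0,0,0.8,0,0],
    [0,0,1.2,0,0],
  ],
)

```text
t: 20.95
eef_pos: [495.7, -236.9, 71.7]
tcp_rot: [3.141, 0.0, -3.098]
ft_force: [-2.0, -0.3, 3.7]
opening: 0.007
grip_force: 2.4
```

arm_command(
  targets=[
    [0,0,0.4,0,0],
    [0,0,0.8,0,0],
    [0,0,1.2,0,0],
  ],
)

```text
t: 21.25
eef_pos: [495.5, -237.0, 71.2]
tcp_rot: [-3.141, -0.0, -3.097]
ft_force: [-6.5, 0.1, 18.8]
opening: 0.005
grip_force: 9.6
```

arm_command(
  targets=[
    [0,0,0.4,0,0],
    [0,0,0.8,0,0],
    [0,0,0.8,0,0],
  ],
)

```text
t: 21.55
eef_pos: [495.4, -237.0, 71.1]
tcp_rot: [-3.141, 0.0, -3.098]
ft_force: [-8.5, 0.7, 23.3]
opening: 0.006
grip_force: 11.8
```

arm_command(
  targets=[
    [0,0,0.3,0,0],
    [0,0,0.5,0,0],
    [0,0,0.5,0,0],
  ],
)

```text
t: 21.85
eef_pos: [495.4, -237.0, 70.9]
tcp_rot: [-3.141, 0.0, -3.097]
ft_force: [-10.3, 1.1, 29.1]
opening: 0.008
grip_force: 14.3
```

arm_command(
  targets=[
    [0,0,-3,0,0],
    [0,0,-12,0,0],
    [0,0,-40,0,0],
    [0,0,-80,0,0],
    [0,0,-110,0,0],
  ],
)

```text
t: 22.35
eef_pos: [496.0, -236.9, 181.2]
tcp_rot: [-3.141, 0.001, -3.097]
ft_force: [-0.1, -0.1, -0.4]
opening: 0.01
grip_force: 0.0
```

```bash
python3 -c "
from h import *; from cell import env
s=env.state(); print(s['eef_pos'],s['joints'])
d=pickle.load(open('c0.pkl','rb'));t=d['top'];e=d['scene']
O=np.array([541.6,-235.]);a=np.radians(2.45);u=np.array([np.cos(a),np.sin(a)]);n=np.array([-u[1],u[0]])
# handle red blob: tip end pixel in the scene, ray meets plane jig x=12
m=mask(e,(0,150,80),(8,255,255),(85,140,140,190)); k=big(m); 
o,r=ray(e,k); p=o[:2]-O; tt=(12-p@u)/(r[:,:2]@u); Q=o+r*tt[:,None]; y=(Q[:,:2]-O)@n; z=Q[:,2]
i=z.argmax(); print('tip y z',y[i],z[i],'low',z.min(),y[z.argmin()]); 
yy,zz=y.mean()+62,z.mean()-70; print('angle',np.arctan2(zz,yy),np.hypot(yy,zz))
# path targets (shut fingers)
for q in((12,-150),(12,-62),): w=O+u*q[0]+n*q[1]; print(q,w,go(s,(*w,230)))
"
```

```text
[ 495.98890151 -236.85969455  181.20682626] [-5.65830636e-01  4.22252334e-01  1.78483205e+00  2.95528435e-04
  9.33659261e-01 -2.18090377e+00]
tip y z -105.85317777987534 215.56786902154897 low 175.4492353281305 -102.73955520985321
angle 1.914456787995429 133.1751594183409
(12, -150) [ 560.0011614 -384.3499155] (array([ -57.5, -150.2,  -48.7]), None)
(12, -62) [ 556.23937816 -296.43035575] (array([-57.6, -62.2, -48.7]), None)
```

The bed is solid: 29 N with the height steady at 70.9, which puts the underside at ≈ 27 and the bed travel at ≈ 5 mm. The clamp sits at about 1.8 rad with its tip at z ≈ 216–222. I'll go around to its outer side.

arm_command(
  targets=[
    [0,-30,0,0,0],
    [0,-65,0,0,0],
    [0,-100,0,0,0],
    [0,-135,0,0,0],
    [0,-155,0,0,0],
  ],
)

```text
t: 22.85
eef_pos: [502.4, -394.0, 179.1]
tcp_rot: [-3.141, 0.0, -3.099]
ft_force: [-0.3, -0.4, -0.1]
opening: 0.009
grip_force: 0.0
```

arm_command(
  targets=[
    [-20,0,0,0,0],
    [-45,0,0,0,0],
    [-57.5,0,5,0,0],
    [-57.5,0,12,0,0],
    [-57.5,0,16,0,0],
  ],
)

```text
t: 23.35
eef_pos: [559.3, -388.6, 161.8]
tcp_rot: [3.14, -0.001, -3.097]
ft_force: [0.1, 0.3, -0.3]
opening: 0.005
grip_force: 0.0
```

arm_command(
  targets=[
    [0,8,0,0,0],
    [0,16,0,0,0],
    [0,24,0,0,0],
    [0,32,0,0,0],
    [0,40,0,0,0],
  ],
)

```text
t: 23.85
eef_pos: [558.3, -348.6, 163.8]
tcp_rot: [-3.141, 0.001, -3.098]
ft_force: [-0.1, -1.4, 1.7]
opening: 0.001
grip_force: 0.7
```

arm_command(
  targets=[
    [0,8,0,0,0],
    [0,16,0,0,0],
    [0,24,0,0,0],
    [0,32,0,0,0],
    [0,40,0,0,0],
  ],
)

```text
t: 24.35
eef_pos: [556.4, -308.5, 163.1]
tcp_rot: [3.141, -0.0, -3.098]
ft_force: [0.4, -2.0, 1.1]
opening: 0.003
grip_force: 0.5
```

arm_command(
  targets=[
    [0,8,0,0,0],
    [0,16,0,0,0],
    [0,24,0,0,0],
    [0,32,0,0,0],
    [0,40,0,0,0],
  ],
)

```text
t: 24.85
eef_pos: [554.6, -268.6, 163.1]
tcp_rot: [3.141, -0.0, -3.098]
ft_force: [0.6, 0.2, -0.4]
opening: 0.004
grip_force: 0.3
```

arm_command(
  targets=[
    [0,8,0,0,0],
    [0,16,0,0,0],
    [0,24,0,0,0],
    [0,32,0,0,0],
    [0,40,0,0,0],
  ],
)

```text
t: 25.35
eef_pos: [552.9, -228.6, 163.2]
tcp_rot: [3.141, 0.0, -3.098]
ft_force: [0.1, 0.3, 0.3]
opening: 0.006
grip_force: 0.0
```

```bash
cat > cl.py <<'E'
from h import *; from cell import env
e=shot(env,'scene'); O=np.array([541.6,-235.]);a=np.radians(2.45);u=np.array([np.cos(a),np.sin(a)]);n=np.array([-u[1],u[0]])
m=mask(e,(0,150,60),(8,255,255),(85,140,240,260)); k=big(m)
o,r=ray(e,k); p=o[:2]-O; tt=(12-p@u)/(r[:,:2]@u); Q=o+r*tt[:,None]; y=((Q[:,:2]-O)@n).mean()+62; z=Q[:,2].mean()-70
R_=np.hypot(y,z); print('px',k.mean(0),'y,z',y-62,z+70,'angle',np.arctan2(z,y)-np.arcsin(10/R_),R_,env.state()['t'])
import sys
if len(sys.argv)>1: cv2.imwrite(sys.argv[1],cv2.resize(e['frame'][100:280,60:300],(800,600),interpolation=2)[:,:,::-1])
E
python3 cl.py; sleep 0; python3 cl.py
```

```text
px [158.04166667 181.20833333] y,z 25.91688297989306 167.89334200975782 angle 0.762963785881192 131.57691561493462 25.4
px [159.72 182.16] y,z 29.959044425145095 165.67325843345475 angle 0.7297624712168298 132.7020656616182 25.45
```

The clamp is at 0.73 rad and sinking by itself. I'll raise the tool clear and let it close.

arm_command(
  targets=[
    [0,0,-10,0,0],
    [0,0,-25,0,0],
    [0,0,-45,0,0],
    [0,0,-70,0,0],
    [0,0,-90,0,0],
  ],
)

```text
t: 25.95
eef_pos: [553.0, -229.8, 255.3]
tcp_rot: [-3.141, 0.001, -3.098]
ft_force: [0.4, -0.7, -0.4]
opening: 0.008
grip_force: 0.0
```

arm_command(
  targets=[
    [0,0,0,0,0],
    [0,0,0,0,0],
    [0,0,0,0,0],
    [0,0,0,0,0],
    [0,0,0,0,0],
  ],
)

```text
t: 26.45
eef_pos: [552.8, -229.3, 252.5]
tcp_rot: [3.141, -0.001, -3.098]
ft_force: [-1.8, -0.1, 0.1]
opening: 0.008
grip_force: 0.0
```

arm_command(
  targets=[
    [0,0,0,0,0],
    [0,0,0,0,0],
    [0,0,0,0,0],
    [0,0,0,0,0],
    [0,0,0,0,0],
  ],
)

```text
t: 26.95
eef_pos: [552.9, -229.3, 253.2]
tcp_rot: [3.142, 0.0, -3.098]
ft_force: [0.5, 0.1, 0.3]
opening: 0.004
grip_force: 0.0
```

```bash
python3 cl.py; python3 cl.py pics/w8.png
```

```text
px [176.24242424 207.27272727] y,z 65.73044458286617 98.3141816602809 angle 0.14163486211901835 130.83103361369592 27.0
px [176.24242424 207.27272727] y,z 65.73156120395002 98.3143719516168 angle 0.14163509793165807 130.83216495423798 27.05
```

View pics/w8.png

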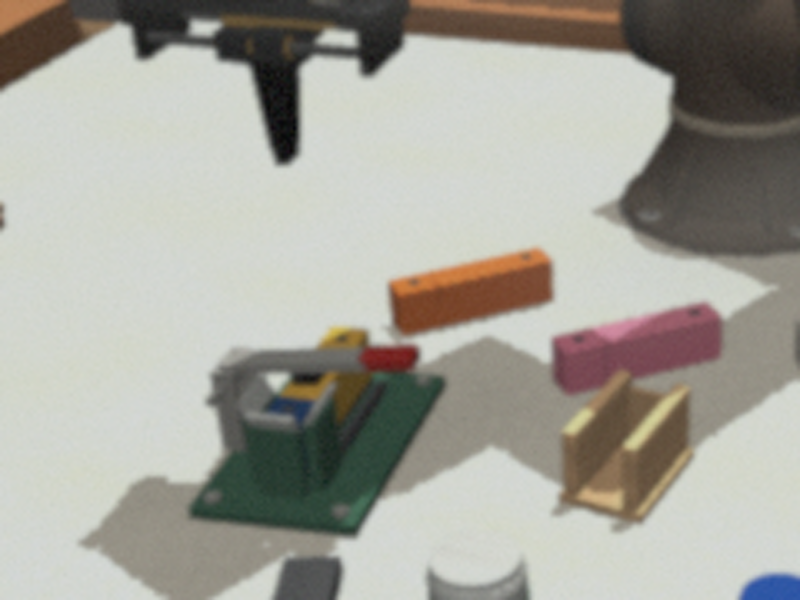

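The clamp is lying still on the bearer at ≈ 0.14 rad, which fits a home height of ≈ 27. The nose is down between the cheeks, the rack is empty, and the bystanders in view haven't moved.

```bash
python3 -c "
from cell import env
print(env.job_done())"
```

```text
the job is handed in; nothing more can be done
None
```

I handed the job in at 27 s: the bearer was set down on the mat, regripped by its yellow end, and pressed solid in the jig at 29 N, and the clamp now rests on it at about 0.14 rad; no verdict came back.

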